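# Turn the leaf of a gift-box sample book

## Robot

A 6-joint arm with a two-finger parallel gripper is mounted at the origin on the work surface. World frame = base frame: x ahead of the robot, y to its left, z up, the work surface at z = 0. Lengths are in mm, angles in degrees, forces in N, time in s.
With the tool pointing down it reaches from about 300 to 850 mm from the base axis. Payload 4.2 kg.
Tool frame: the origin (TCP) lies on the centre line of the jaws, within the pads' length; the fingertips stand 14 mm ahead of it and the grasp point (between the pads) lies 5 mm behind it; x points along the fingers, y is the direction in which the jaws open and shut, and the axes are right-handed (so a half turn about x gives the same grasp; the last joint's range is limited). The gripper opens to 91 mm and grips with 3 to 60 N. Pads are 32 mm wide; open, the fingers measure 118 mm over their backs; the gripper's body (76 mm by 178 mm) begins 60 mm behind the grasp point.
Start: joints at [66.75, 18.312, 89.639, -0, 72.044, -1.146], TCP at [216.377, 532.753, 201.476] pointing down, gripper open.
Joint ranges: [-177.97, 177.97], [-48.28, 115.42], [12.27, 149.76], [-77.06, 257.06], [2.81, 150.46], [-146.56, 146.56]. Speed limits (degrees/s): [147.25, 147.25, 180, 180, 180, 180].

## Interface

Orientations are given as [roll, pitch, yaw] about the fixed x, y, z axes, in that order (R = Rz(yaw) Ry(pitch) Rx(roll)).
In Python, from workcell import readout, optics, env gives the robot as it stands.
- The arm moves only by the shell command python3 -m creep 'ROWS' [OPENING] [FORCE]. ROWS is JSON, a list of rows, each an object with "translation": the shift along the world's x, y, z in cm, a list of three; "delta_rot": the turn, a rotation vector about the world's x, y, z in rad, a list of three. In form: [{"translation": [dx, dy, dz], "delta_rot": [rx, ry, rz]}, ...]. A call has 1 to 5 rows; each row shifts and turns the commanded pose from where the row before left it; what a row does not reach is not made up. A row lasts 1/12 s, in which the tool goes at most 41.7 mm and 7.16 degrees, less where a joint would pass 70% of its speed; a pose out of reach is approached as far as the arm can. A call with a gripper value outside its range is refused whole. OPENING is the gripper's target within -1 to 1 (fully open at 1, half-way at 0, shut at -1), set as the call begins (- or left out, the last holds). The fingers move at their own pace and stop on an object; FORCE is the grip in N (left out, the last holds). Time passes only in rows, so rows that do not move let the fingers close. It gives the time, the measured TCP pose, the force and the opening at its end, in the units of the state.
- readout.state(): the state, without advancing time (a new reading comes with each control period).
- optics.grab_frame(name): name is "scene" or "top" or "wrist"; returns (picture, depth): 400x640x3 uint8, red, green, blue; 400x640 float32, mm along the optical axis (not along the pixel's ray), 0 where there is no reading.
- optics.camera_params(name): a dict with "mtx" (3x3 intrinsics, pixels), "R" (3x3) and "t" (3): a world point X has camera coordinates R X + t. Camera axes: x right, y down, z forward; pixel columns grow to the right and rows downward; lengths in mm; the calibration is good to about 2 mm. The wrist camera is an equidistant fisheye: a pixel r from the principal point sees the ray r / f radians off the axis. A picture is of the moment at which its call begins: read the wrist's pose just before it. camera_params takes no time and is no camera call; for the wrist camera it gives the pose at the moment of the call.
- env.job_done(): hands the job in, once; it reports no verdict.
The state is a dict: "time_s": time; "qpos": joint angles; "qvel": joint speeds; "effort": joint torques, N m; "ee_pos": TCP position; "ee_rot": TCP orientation; "force": force on the tool from outside, world axes, zero at the start; "torque": the same for the moment, N m; "gripper_width": finger opening in mm.
Only numpy, scipy, OpenCV 4.12 (cv2) and the standard library are available. Lean on these libraries where they do the work, as an engineer would, in place of code of your own. Each camera call takes 0.05 s, during which the arm holds its last target.

## Task

A roll of yellow tape has been left on the empty left-hand board of the gift-box sample book. First push or drag the tape with the fingertips off the book, until it lies flat on the counter; then push the red leaf, which stands part-way up, over the spine and press it down flat on the left-hand board. Do not pick anything up; leave the blue leaf lying as it is, the book where it is, and everything else undisturbed.

Things in the scene. Friction and masses are not known exactly. Their poses are not given: they have to be found in the camera images.
- book: loose open sample book, about 1 kg, 165 mm along its spine (book x) by 280 mm across (book y); two grey boards 6 mm thick. Origin: on the counter under the middle of the spine. At yaw 0 book x points away from the robot, book y to the left. Right-hand board (y -9 to -140 mm) carries the leaves; left-hand board (y 9 to 140 mm) is empty but for the tape
- hinge (a point): middle of the spine, on the hinge line of both leaves, which runs along book x 11 mm above the counter; three steel rings there reach 23 mm above the counter
- leaf (a joint): hinge angle (rad) of the red leaf, a rigid board 145 mm along the spine, 4 mm thick, reaching 13 to 125 mm out from the hinge line. 0: flat on the right; pi/2: upright; pi (its stop): flat on the left-hand board, upper face 11 mm above the counter. Starts at 0.6 to 1.1. The hinge is stiff: the leaf stays wherever it is left; 1 to 2 N at its free edge turns it
- leaf_edge (a point): middle of the free edge of the red leaf, 125 mm from the hinge line
- leaf_under (a joint): hinge angle (rad) of the blue leaf, the same size as the red one; it lies flat at 0 on the right-hand board, its upper face 11 mm above the counter, and should stay there
- tape_center (a point): centre (half-way up, and in the middle of the hole) of a yellow ring-shaped roll of tape, 84 mm outside diameter, hole 60 mm right through, 24 mm high, about 0.1 kg, lying flat with its axis vertical on the left-hand board (centre 18 mm above the counter; 12 mm when on the counter). Its z axis is the roll's axis
- spool: bystander: green ribbon spool standing on the counter beyond the book, 48 mm diameter, 30 mm high; origin under its centre
- stamp: bystander: dark wooden hand stamp standing on the counter on the robot's side of the book, 34 mm diameter, 60 mm high; origin under its centre
- terminal: bystander: black card terminal, 165 x 78 x 33 mm, lying on the counter; origin under its centre
- giftbox: bystander: white gift box with red lid, 90 x 90 x 66 mm; origin under its centre
- dispenser: bystander: white desk tape dispenser, 130 x 55 x 82 mm; origin under its centre
- pencup: bystander: white cup, 76 mm diameter, 95 mm high, to the left; origin under its centre
Things that resemble listed ones, but are neither listed nor needed, are in the scene too. Of the things shaped like the part that bears tape_center, the yellow one is meant.

How it is judged:
By the outcome, as a careful person would: the job done as asked, in the order asked, and still so for the second after the job is handed in, with the robot touching nothing.
It also fails if it takes over 58 s, if anything falls off the work surface, if the arm or the gripper's body presses on something with over 40 N, if the wrist force passes 120 N, or if a joint passes its speed limit or range.

## Working session

There is one attempt and no reset: what is moved stays moved. The work goes in short steps, Python scripts to look and compute and a shell command to move; the robot and the scene stay as the last step left them, time stands still between calls to the robot, and variables do not carry over. Pictures are saved under pics/ and viewed, and the job is handed in when it is done.

```bash
ls; mkdir -p pics; python3 - <<'E'
from workcell import readout, optics, env
import cv2,numpy as np
s=readout.state();print({k:np.round(v,2).tolist() for k,v in s.items()})
for n in("scene","top"):
    p,d=optics.grab_frame(n);cv2.imwrite(f"pics/{n}0.png",p[:,:,::-1]);np.save(f"pics/{n}0d.npy",d)
    c=optics.camera_params(n);print(n,np.round(c["mtx"],1).tolist(),np.round(c["R"],3).tolist(),np.round(c["t"],1).tolist())
E
```

```text
pics
{'time_s': 0.0, 'qpos': [66.75, 18.35, 89.71, -0.0, 72.04, -1.14], 'qvel': [0.04, 0.06, 0.06, -0.09, 0.03, -0.08], 'effort': [0.0, -41.25, -23.2, 0.07, 0.05, -0.0], 'ee_pos': [216.18, 532.24, 200.61], 'ee_rot': [-90.25, 89.9, -112.35], 'force': [0.02, 1.04, 0.15], 'torque': [-0.02, 0.0, 0.08], 'gripper_width': 91.22}
scene [[415.4, 0.0, 314.5], [0.0, 415.4, 197.3], [0.0, 0.0, 1.0]] [[0.778, 0.628, -0.015], [0.402, -0.516, -0.756], [-0.482, 0.583, -0.654]] [-406.4, -162.0, 1328.4]
top [[490.0, 0.0, 315.3], [0.0, 490.0, 194.2], [0.0, 0.0, 1.0]] [[-0.001, -1.0, -0.009], [-0.987, 0.003, -0.162], [0.162, 0.009, -0.987]] [29.2, 535.0, 1583.4]
```

View pics/scene0.png

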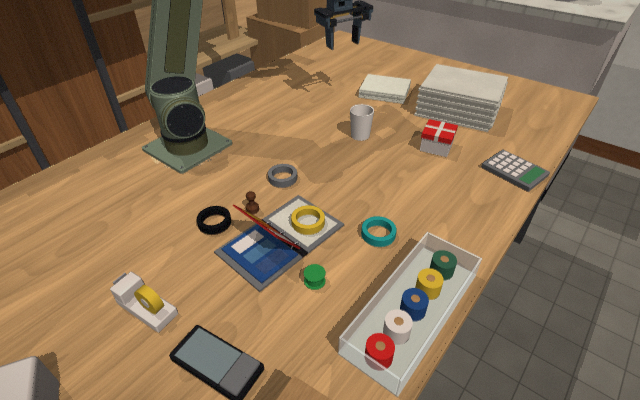

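View pics/top0.png

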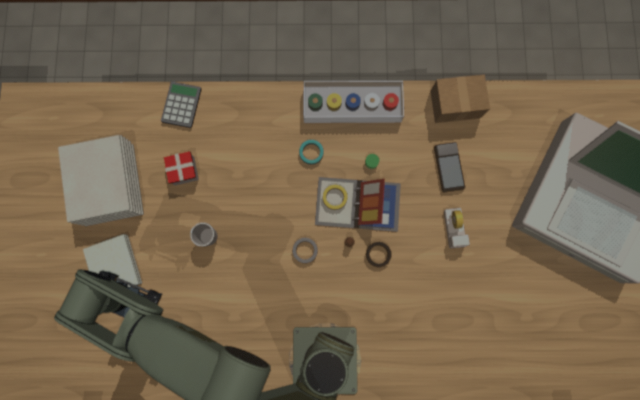

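Rings in the top view are yellow (335,197) on the left-hand board, teal (311,152), grey (305,250) and black (378,254). There is also a yellow spool in the tray (334,101) and yellow tape in the dispenser (458,218). The ring at (335,197) is the one meant: it is yellow, ring-shaped and on the empty board. I'll confirm it in a crop and measure.

```bash
cat > h.py <<'E'
import numpy as np,cv2
from workcell import readout, optics, env
def ray(n,px,c=None):
    c=c or optics.camera_params(n);K=np.array(c["mtx"]);R=np.array(c["R"]);t=np.array(c["t"])
    px=np.atleast_2d(px).astype(float)
    d=np.c_[(px[:,0]-K[0,2])/K[0,0],(px[:,1]-K[1,2])/K[1,1],np.ones(len(px))]
    return -R.T@t, d@R
def onz(n,px,z):
    o,d=ray(n,px);z=np.broadcast_to(z,(len(d),));return o+d*((z-o[2])/d[:,2])[:,None]
def proj(n,X):
    c=optics.camera_params(n);p=np.atleast_2d(X)@np.array(c["R"]).T+np.array(c["t"]);q=p@np.array(c["mtx"]).T;return q[:,:2]/q[:,2:]
def pts(n,d):
    v,u=np.mgrid[:400,:640];o,r=ray(n,np.c_[u.ravel(),v.ravel()]);return (o+r*d.ravel()[:,None]).reshape(400,640,3)
def yellow(p):
    h=cv2.cvtColor(p,cv2.COLOR_RGB2HSV);return cv2.inRange(h,(22,130,110),(34,255,255))
E
python3 - <<'E'
from h import *
for n,b in(("top",(290,135,140,140)),("scene",(190,160,220,140))):
    p=cv2.imread(f"pics/{n}0.png");x,y,w,h=b
    k=cv2.resize(p[y:y+h,x:x+w],None,fx=3.6 if n=="scene" else 4,fy=3.6 if n=="scene" else 4,interpolation=cv2.INTER_CUBIC);cv2.imwrite(f"pics/{n}0c.png",k)
E
```

```text
(no output)
```

View pics/top0c.png

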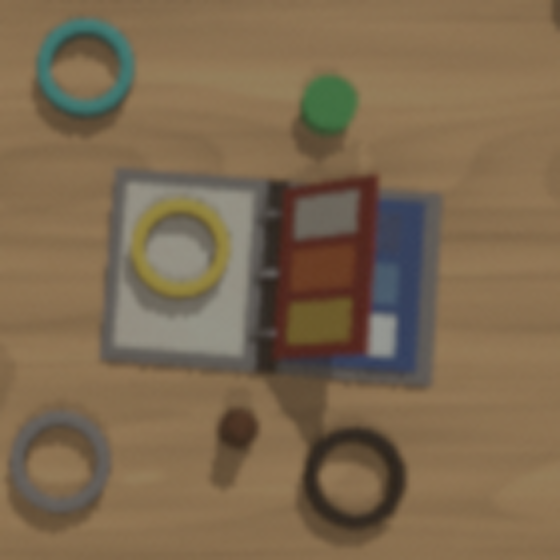

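View pics/scene0c.png

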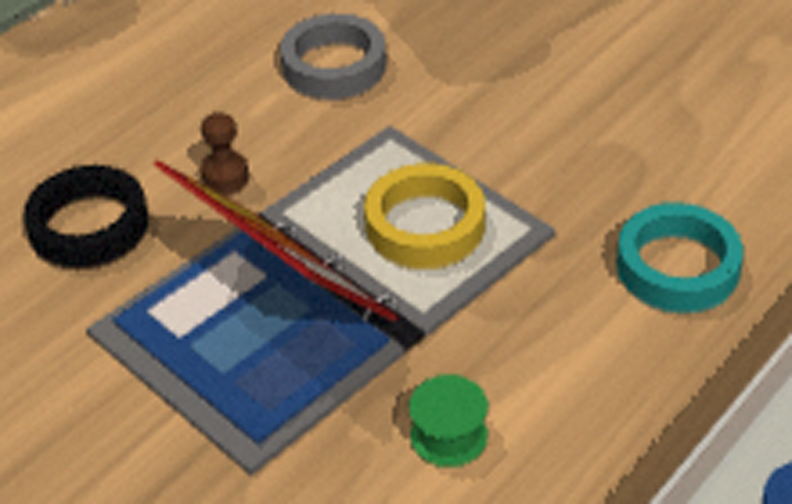

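The crop confirms it: a yellow ring lies on the cream left-hand board at crop (180,248), and the red leaf is partly up. Next I'll measure everything.

```bash
python3 - <<'E'
from h import *
C=lambda a:np.array(a,float)/4+np.array([290,135])-0.4
b=onz("top",C([(118,170),(103,360),(440,193),(430,385)]),6.);print("book",b.round(0).tolist())
c=b.mean(0);print("centre",c.round(1))
ex=(b[0]-b[1]+b[2]-b[3])[:2];ey=(b[0]-b[2]+b[1]-b[3])[:2];print("yaw",np.degrees(np.arctan2(ex[1],ex[0])),np.degrees(np.arctan2(-ey[0],ey[1])),np.linalg.norm(ex)/2,np.linalg.norm(ey)/2)
for n in("top","scene"):
    p=cv2.imread(f"pics/{n}0.png")[:,:,::-1].copy();m=yellow(p)
    d=np.load(f"pics/{n}0d.npy");P=pts(n,d)
    near=(np.linalg.norm(P[:,:,:2]-c[:2],axis=2)<170)&(P[:,:,1]>c[1]+15)
    q=P[(m>0)&near&(P[:,:,2]>24)];print(n,"tape",len(q),(q.min(0)+q.max(0))/2,q.min(0),q.max(0))
    cs,_=cv2.findContours(m*near.astype(np.uint8),0,2);k=max(cs,key=cv2.contourArea);e=cv2.fitEllipse(k);print(e, onz(n,e[0],30) if n=="top" else '')
    h=cv2.cvtColor(p,cv2.COLOR_RGB2HSV)
    red=(((h[:,:,0]<8)|(h[:,:,0]>172))&(h[:,:,1]>150)&(np.linalg.norm(P[:,:,:2]-c[:2],axis=2)<150)&(P[:,:,2]>10)&(P[:,:,2]<150))
    q=P[red];print("red",len(q));
    y=np.radians(np.degrees(np.arctan2(ex[1],ex[0])));ax=np.array([np.cos(y),np.sin(y)]);ay=np.array([-ax[1],ax[0]])
    bx=(q[:,:2]-c[:2])@ax;by=(q[:,:2]-c[:2])@ay
    print("bx",np.percentile(bx,[1,99]),"by",np.percentile(by,[1,99]),"z",np.percentile(q[:,2],[1,99]));
    r=np.hypot(by,q[:,2]-11);s=r>60;print("angle",np.median(np.arctan2(q[s,2]-11,-by[s])),r.max())
T=lambda a,z:onz("top",C(a),z).round(0).tolist()
print("stamp top",T((238,428),60),"spool",T((330,100),30),"teal",T((86,67),24),"grey",T((60,460),24),"black",T((355,477),24))
print("giftbox",onz("top",[180,168],66).round(),"cup",onz("top",[203,235],95).round(),"tray corners",onz("top",[(303,124),(404,124)],40).round())
E
```

```text
book [[601.0, 16.0, 6.0], [438.0, 29.0, 6.0], [580.0, -259.0, 6.0], [416.0, -245.0, 6.0]]
centre [ 508.6 -115.     6. ]
yaw -4.5791977962525285 -4.427474768757221 163.79000813183458 274.92913125604827
top tape 142 [527.96664222 -34.27289629  31.17627222] [490.02396218 -71.25854638  24.65515475] [565.90932226   2.71275381  37.69738969]
((334.53656005859375, 196.84007263183594), (22.176311492919922, 23.21266746520996), 6.36292028427124) [[528.33213456 -35.94124483  30.        ]]
red 230
bx [-67.37360694  68.60784565] by [-67.20524069  -5.15375867] z [ 25.86278347 115.927994  ]
angle 0.9907228643647725 125.52359943789416
scene tape 373 [530.64324312 -37.56871605  29.00872869] [489.29267478 -79.09014964  24.14389765] [571.99381147   3.95271754  33.87355973]
((308.08416748046875, 219.2860107421875), (28.52761459350586, 33.50472640991211), 94.5896987915039) 
red 188
bx [-68.88564037  72.57447483] by [-71.91650093  -4.36316294] z [ 11.59746044 116.39435963]
angle 0.9823992887017146 127.35767827605046
stamp top [[377.0, -81.0, 60.0]] spool [[656.0, -164.0, 30.0]] teal [[687.0, 43.0, 24.0]] grey [[353.0, 64.0, 24.0]] black [[339.0, -179.0, 24.0]]
giftbox [[621. 476.  66.]] cup [[396. 385.  95.]] tray corners [[ 779.   70.   40.]
 [ 777. -274.   40.]]
```

```bash
python3 - <<'E'
from h import *
from scipy.spatial.transform import Rotation as R
s=readout.state();M=R.from_euler('xyz',s["ee_rot"],degrees=True).as_matrix();print(M.round(3))
print("to tape",np.array([529,-36,200])-s["ee_pos"])
j=M[:,1];print("jaw azimuth",np.degrees(np.arctan2(j[1],j[0])))
E
```

```text
[[-0.001  0.376  0.926]
 [-0.001  0.926 -0.376]
 [-1.    -0.002  0.   ]]
to tape [ 312.78614802 -568.30813876   -0.73986187]
jaw azimuth 67.8952487974153
```

```bash
R='{"translation":[1.55,-2.85,0],"delta_rot":[0,0,-0.063]}'; true
python3 -m creep '[{"translation":[1.55,-2.85,0],"delta_rot":[0,0,-0.063]},{"translation":[1.55,-2.85,0],"delta_rot":[0,0,-0.063]},{"translation":[1.55,-2.85,0],"delta_rot":[0,0,-0.063]},{"translation":[1.55,-2.85,0],"delta_rot":[0,0,-0.063]},{"translation":[1.55,-2.85,0],"delta_rot":[0,0,-0.063]}]' -1 20
```

```text
time_s: 0.52
ee_pos: [294.1, 388.7, 201.1]
ee_rot: [-81.1, 90.0, -121.4]
force: [0.1, -0.6, -0.0]
gripper_width: 60.6
```

```bash
python3 -m creep '[{"translation":[1.55,-2.85,0],"delta_rot":[0,0,-0.063]},{"translation":[1.55,-2.85,0],"delta_rot":[0,0,-0.063]},{"translation":[1.55,-2.85,0],"delta_rot":[0,0,-0.063]},{"translation":[1.55,-2.85,0],"delta_rot":[0,0,-0.063]},{"translation":[1.55,-2.85,0],"delta_rot":[0,0,-0.063]}]'
python3 -m creep '[{"translation":[1.55,-2.85,0],"delta_rot":[0,0,-0.063]},{"translation":[1.55,-2.85,0],"delta_rot":[0,0,-0.063]},{"translation":[1.55,-2.85,0],"delta_rot":[0,0,-0.063]},{"translation":[1.55,-2.85,0],"delta_rot":[0,0,-0.063]},{"translation":[1.55,-2.85,0],"delta_rot":[0,0,-0.063]}]'
python3 -m creep '[{"translation":[1.55,-2.85,0],"delta_rot":[0,0,-0.063]},{"translation":[1.55,-2.85,0],"delta_rot":[0,0,-0.063]},{"translation":[1.55,-2.85,0],"delta_rot":[0,0,-0.063]},{"translation":[1.55,-2.85,0],"delta_rot":[0,0,-0.063]},{"translation":[1.55,-2.85,0],"delta_rot":[0,0,-0.063]}]'
python3 -m creep '[{"translation":[0,0,0],"delta_rot":[0,0,0]},{"translation":[0,0,0],"delta_rot":[0,0,0]}]'
python3 - <<'E'
from h import *
from scipy.spatial.transform import Rotation as R
p,d=optics.grab_frame("wrist");cv2.imwrite("pics/w1.png",p[:,:,::-1])
p,d=optics.grab_frame("scene");cv2.imwrite("pics/s1.png",p[:,:,::-1])
s=readout.state();M=R.from_euler('xyz',s["ee_rot"],degrees=True).as_matrix();print(M.round(3),s["ee_pos"],s["gripper_width"],s["qpos"])
E
```

```text
time_s: 0.93
ee_pos: [371.6, 246.1, 201.3]
ee_rot: [-84.2, 90.0, -142.6]
force: [0.8, 0.8, 0.1]
gripper_width: 27.3
time_s: 1.35
ee_pos: [449.1, 103.6, 201.3]
ee_rot: [-103.6, 90.0, 180.0]
force: [0.2, 0.4, -0.5]
gripper_width: 0.3
time_s: 1.77
ee_pos: [526.6, -38.8, 201.1]
ee_rot: [-98.9, 90.0, 166.6]
force: [0.9, 0.5, 0.1]
gripper_width: 0.7
time_s: 1.93
ee_pos: [526.4, -38.4, 200.7]
ee_rot: [-101.8, 89.9, 163.8]
force: [-0.7, 1.5, -0.9]
gripper_width: 0.5
[[-0.001  0.997 -0.074]
 [ 0.001 -0.074 -0.997]
 [-1.    -0.001 -0.001]] [525.63501625 -36.71549485 201.02606155] 0.45829179594692715 [-5.26496919e+00  1.40428403e+01  9.57963144e+01  3.01828021e-02
  7.02448612e+01 -1.00555530e+00]
```

View pics/w1.png

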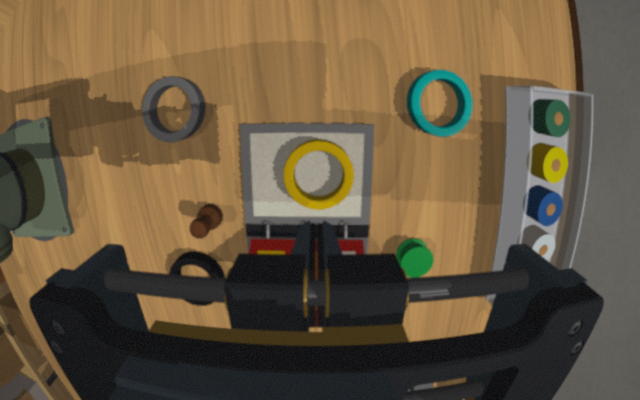

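View pics/s1.png

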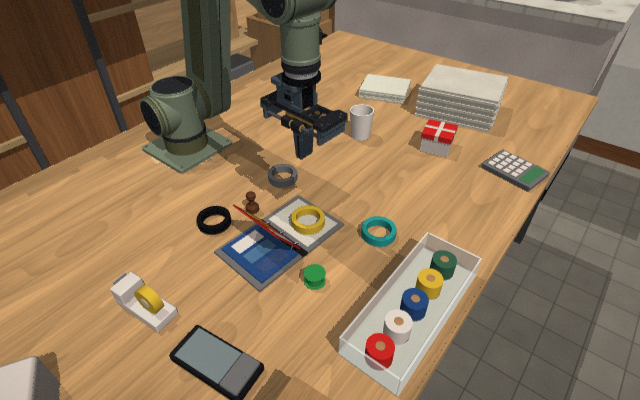

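The wrist view shows the tape at about (319,174) on the left-hand board. The jaws are closed and aligned with the spine. I'll cross-check the tape position from this view.

```bash
python3 - <<'E'
from h import *
c=optics.camera_params("wrist");K=np.array(c["mtx"]);R=np.array(c["R"]);o=-R.T@np.array(c["t"])
m=yellow(cv2.imread("pics/w1.png")[:,:,::-1].copy());m[:,420:]=0;m[230:]=0
cs,_=cv2.findContours(m,0,2);k=max(cs,key=cv2.contourArea).reshape(-1,2).astype(float)
a=(k-K[:2,2])/[K[0,0],K[1,1]];r=np.hypot(*a.T);d=np.c_[a*(np.sin(r)/r)[:,None],np.cos(r)]@R
P=o+d*((30-o[2])/d[:,2])[:,None]
print(o,len(P),(P.min(0)+P.max(0))/2,np.ptp(P,axis=0),cv2.minEnclosingCircle(P[:,:2].astype(np.float32)))
E
```

```text
[531.70442661  46.53780449 385.05763182] 98 [527.66432232 -33.81745074  30.        ] [82.12048588 82.72878417  0.        ] ((527.5382080078125, -33.30852127075195), 41.87512969970703)
```

```bash
python3 -m creep '[{"translation":[0.2,0.2,-2.9],"delta_rot":[0,0,0]},{"translation":[0,0,-2.9],"delta_rot":[0,0,0]},{"translation":[0,0,-2.9],"delta_rot":[0,0,0]},{"translation":[0,0,-2.9],"delta_rot":[0,0,0]},{"translation":[0,0,-2.4],"delta_rot":[0,0,0]}]'
python3 -m creep '[{"translation":[0,0,-1],"delta_rot":[0,0,0]},{"translation":[0,0,-1],"delta_rot":[0,0,0]},{"translation":[0,0,-1],"delta_rot":[0,0,0]},{"translation":[0,0,-0.5],"delta_rot":[0,0,0]},{"translation":[0,0,0],"delta_rot":[0,0,0]}]'
python3 - <<'E'
from h import *
p,d=optics.grab_frame("scene");cv2.imwrite("pics/s2.png",cv2.resize(p[140:300,180:400,::-1],None,fx=3,fy=3))
print(readout.state()["ee_pos"])
E
```

```text
time_s: 2.45
ee_pos: [526.8, -33.6, 59.9]
ee_rot: [-100.6, 89.9, 165.3]
force: [-0.3, 0.3, -0.8]
gripper_width: 0.4
time_s: 2.87
ee_pos: [528.2, -35.0, 26.2]
ee_rot: [-93.6, 90.0, 172.2]
force: [-0.2, 0.2, -0.3]
gripper_width: 0.7
[528.68301512 -35.14799276  26.78762571]
```

View pics/s2.png

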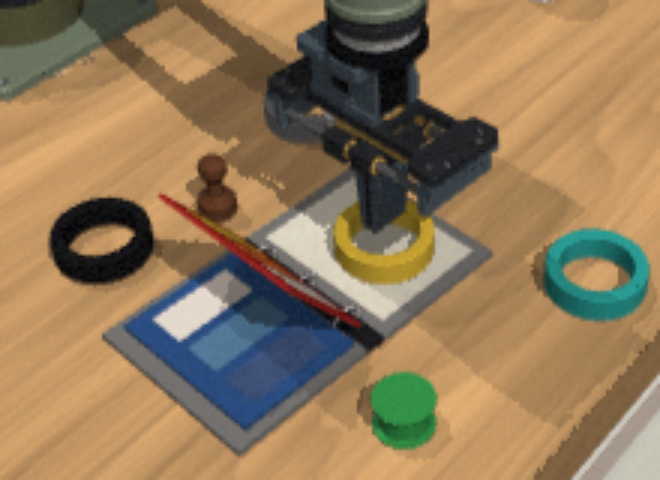

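Fingertips are inside the ring at (378,220). I'll drag it along book +y.

```bash
python3 -m creep '[{"translation":[0.05,0.6,0],"delta_rot":[0,0,0]},{"translation":[0.05,0.6,0],"delta_rot":[0,0,0]},{"translation":[0.05,0.6,0],"delta_rot":[0,0,0]},{"translation":[0.05,0.6,0],"delta_rot":[0,0,0]},{"translation":[0.05,0.6,0],"delta_rot":[0,0,0]}]'
python3 -m creep '[{"translation":[0.05,0.6,0],"delta_rot":[0,0,0]},{"translation":[0.05,0.6,0],"delta_rot":[0,0,0]},{"translation":[0.05,0.6,0],"delta_rot":[0,0,0]},{"translation":[0.05,0.6,0],"delta_rot":[0,0,0]},{"translation":[0.05,0.6,0],"delta_rot":[0,0,0]}]'
python3 -m creep '[{"translation":[0.05,0.6,0],"delta_rot":[0,0,0]},{"translation":[0.05,0.6,0],"delta_rot":[0,0,0]},{"translation":[0.05,0.6,0],"delta_rot":[0,0,0]},{"translation":[0.05,0.6,0],"delta_rot":[0,0,0]},{"translation":[0.05,0.6,0],"delta_rot":[0,0,0]}]'
python3 - <<'E'
from h import *
p,d=optics.grab_frame("scene");cv2.imwrite("pics/s3.png",cv2.resize(p[140:300,180:400,::-1],None,fx=3,fy=3))
E
```

```text
time_s: 3.33
ee_pos: [531.1, -4.4, 26.8]
ee_rot: [97.8, 90.0, 3.6]
force: [-0.5, -0.8, 0.3]
gripper_width: 0.2
time_s: 3.75
ee_pos: [533.4, 25.4, 26.5]
ee_rot: [97.6, 90.0, 3.3]
force: [-0.1, -1.0, 0.2]
gripper_width: 0.6
time_s: 4.17
ee_pos: [535.9, 55.3, 26.5]
ee_rot: [87.9, 90.0, -6.4]
force: [-0.6, -0.7, -0.3]
gripper_width: 0.2
```

View pics/s3.png

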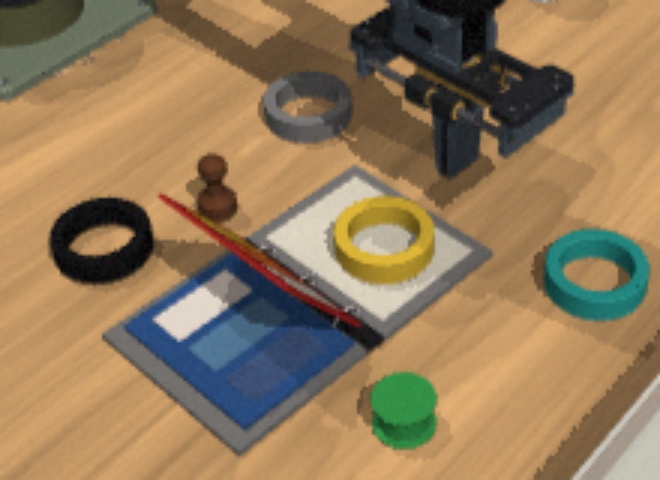

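The tape has not moved, still at (384,240). The tip at (455,172) is apparently higher than assumed, so I'll measure its real height.

```bash
python3 - <<'E'
from h import *
print(proj("scene",[[536,55,12],[536,55,26.5],[536,55,45]]))
p,d=optics.grab_frame("scene");P=pts("scene",d)
for u,v in((331,195),(330,190),(328,180),(328,175)):print(u,v,d[v,u],P[v,u].round(0))
q=P[150:205,300:350].reshape(-1,3);q=q[(np.hypot(q[:,0]-536,q[:,1]-55)<45)&(q[:,2]>6)];print(len(q),q[q[:,2].argsort()[:10]].round(0))
print({k:np.round(v,2).tolist() for k,v in readout.state().items() if k in("ee_pos","qpos","force")})
E
```

```text
[[331.61296711 203.40990299]
 [331.68202212 199.26223756]
 [331.77189972 193.8639001 ]]
331 195 1051.9675 [545.  40.  56.]
330 190 1043.2446 [542.  39.  71.]
328 180 1034.9207 [532.  44.  96.]
328 175 981.90686 [552.  17. 138.]
1080 [[542.  52.  39.]
 [544.  63.  40.]
 [539.  39.  40.]
 [535.  40.  40.]
 [531.  41.  41.]
 [543.  39.  42.]
 [545.  65.  43.]
 [530.  38.  43.]
 [539.  39.  44.]
 [535.  40.  44.]]
{'qpos': [4.7, 24.99, 107.85, 0.01, 47.14, 8.93], 'ee_pos': [536.01, 55.63, 26.48], 'force': [0.27, 0.22, -0.22]}
```

The tips are about 14 mm above the reported TCP rather than 14 mm below it (tip z≈40). They passed over the tape without touching it. I'll go back and lower by the measured amount, watching the force.

```bash
python3 -m creep '[{"translation":[-0.15,-1.8,0],"delta_rot":[0,0,0]},{"translation":[-0.15,-1.8,0],"delta_rot":[0,0,0]},{"translation":[-0.15,-1.8,0],"delta_rot":[0,0,0]},{"translation":[-0.15,-1.8,0],"delta_rot":[0,0,0]},{"translation":[-0.2,-1.8,0],"delta_rot":[0,0,0]}]'
python3 -m creep '[{"translation":[0,0,0],"delta_rot":[0,0,0]},{"translation":[0,0,-0.3],"delta_rot":[0,0,0]},{"translation":[0,0,-0.3],"delta_rot":[0,0,0]},{"translation":[0,0,-0.3],"delta_rot":[0,0,0]},{"translation":[0,0,-0.3],"delta_rot":[0,0,0]}]'
python3 - <<'E'
from h import *
c=optics.camera_params("wrist")
p,d=optics.grab_frame("wrist");cv2.imwrite("pics/w4.png",p[:,:,::-1])
p,d=optics.grab_frame("scene");P=pts("scene",d);cv2.imwrite("pics/s4.png",cv2.resize(p[140:300,180:400,::-1],None,fx=3,fy=3))
h=cv2.cvtColor(p,cv2.COLOR_RGB2HSV)
q=P[(np.hypot(P[:,:,0]-528,P[:,:,1]+35)<30)&(P[:,:,2]>20)&(P[:,:,2]<120)&(p.max(2)<110)&(yellow(p)==0)];print(len(q),q[q[:,2].argsort()[:10]].round(0))
print(readout.state()["ee_pos"],readout.state()["force"])
E
```

```text
time_s: 4.68
ee_pos: [527.8, -36.2, 26.5]
ee_rot: [62.5, 90.0, -31.8]
force: [0.3, 0.2, -0.7]
gripper_width: 0.9
time_s: 5.1
ee_pos: [527.8, -34.4, 14.0]
ee_rot: [-112.0, 90.0, 153.8]
force: [-1.1, -0.7, -0.6]
gripper_width: 0.5
283 [[546. -11.  22.]
 [500. -38.  22.]
 [530.  -7.  23.]
 [540.  -8.  23.]
 [501. -35.  24.]
 [499. -37.  24.]
 [502. -49.  24.]
 [499. -34.  25.]
 [538.  -9.  26.]
 [535. -21.  26.]]
[527.3688809 -34.5370149  13.7161144] [ 0.23064869  0.22658399 -0.73964061]
```

View pics/s4.png

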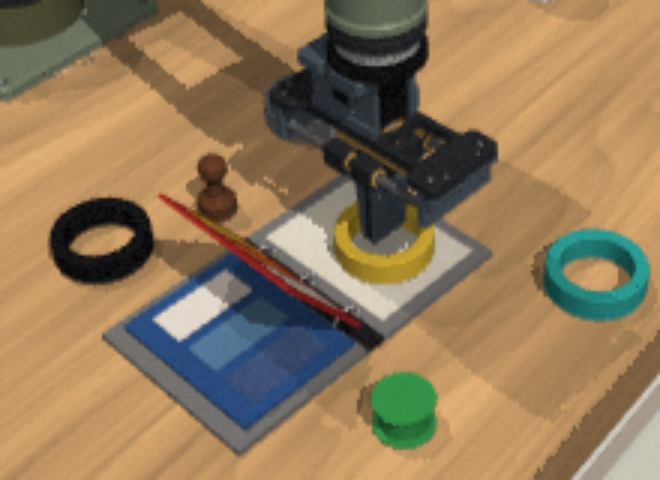

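View pics/w4.png

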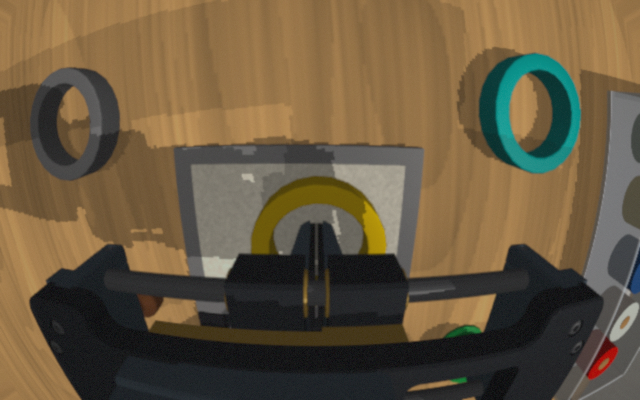

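Fingers are over the hole at scene crop (378,240), now about 26 mm up. I'll lower another 13 mm.

```bash
python3 -m creep '[{"translation":[0,0,-0.3],"delta_rot":[0,0,0]},{"translation":[0,0,-0.2],"delta_rot":[0,0,0]},{"translation":[0,0,-0.2],"delta_rot":[0,0,0]},{"translation":[0,0,0],"delta_rot":[0,0,0]}]'
python3 -m creep '[{"translation":[0,0,-0.2],"delta_rot":[0,0,0]},{"translation":[0,0,-0.2],"delta_rot":[0,0,0]},{"translation":[0,0,-0.2],"delta_rot":[0,0,0]},{"translation":[0,0,0],"delta_rot":[0,0,0]}]'
python3 -m creep '[{"translation":[0.05,0.5,0],"delta_rot":[0,0,0]},{"translation":[0.05,0.5,0],"delta_rot":[0,0,0]},{"translation":[0.05,0.5,0],"delta_rot":[0,0,0]},{"translation":[0.05,0.5,0],"delta_rot":[0,0,0]},{"translation":[0.05,0.5,0],"delta_rot":[0,0,0]}]'
python3 - <<'E'
from h import *
p,d=optics.grab_frame("scene");P=pts("scene",d);cv2.imwrite("pics/s5.png",cv2.resize(p[140:300,180:400,::-1],None,fx=3,fy=3))
print(readout.state()["ee_pos"],readout.state()["force"])
E
```

```text
time_s: 5.53
ee_pos: [527.6, -35.1, 7.0]
ee_rot: [-89.3, 90.0, 176.4]
force: [-0.5, 0.6, -0.3]
gripper_width: 0.0
time_s: 5.87
ee_pos: [527.5, -35.3, 1.0]
ee_rot: [-90.4, 90.0, 175.3]
force: [-0.5, 0.4, -0.4]
gripper_width: 0.2
time_s: 6.28
ee_pos: [530.4, -9.7, 1.5]
ee_rot: [55.6, 90.0, -38.7]
force: [-0.0, -1.2, -0.0]
gripper_width: 0.5
[530.55148802  -8.88422134   1.537177  ] [ 0.11151937 -0.16846107 -0.53740952]
```

View pics/s5.png

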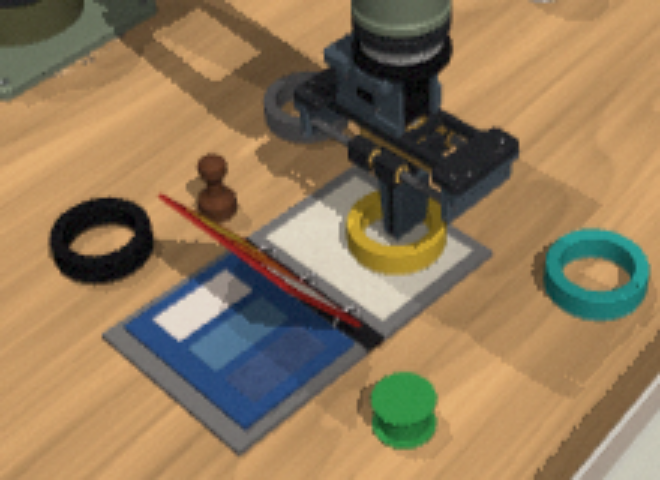

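The tape now follows: its ring moved to (397,232). I'll continue.

```bash
python3 -m creep '[{"translation":[0.05,0.6,0],"delta_rot":[0,0,0]},{"translation":[0.05,0.6,0],"delta_rot":[0,0,0]},{"translation":[0.05,0.6,0],"delta_rot":[0,0,0]},{"translation":[0.05,0.6,0],"delta_rot":[0,0,0]},{"translation":[0.05,0.6,0],"delta_rot":[0,0,0]}]'
python3 -m creep '[{"translation":[0.05,0.6,0],"delta_rot":[0,0,0]},{"translation":[0.05,0.6,0],"delta_rot":[0,0,0]},{"translation":[0.05,0.6,0],"delta_rot":[0,0,0]},{"translation":[0.05,0.6,0],"delta_rot":[0,0,0]},{"translation":[0.05,0.6,0],"delta_rot":[0,0,0]}]'
python3 -m creep '[{"translation":[0.05,0.6,0],"delta_rot":[0,0,0]},{"translation":[0.05,0.6,0],"delta_rot":[0,0,0]},{"translation":[0.05,0.6,0],"delta_rot":[0,0,0]},{"translation":[0.05,0.6,0],"delta_rot":[0,0,0]},{"translation":[0.05,0.6,0],"delta_rot":[0,0,0]}]'
python3 -m creep '[{"translation":[0.05,0.6,0],"delta_rot":[0,0,0]},{"translation":[0.05,0.6,0],"delta_rot":[0,0,0]},{"translation":[0.05,0.6,0],"delta_rot":[0,0,0]},{"translation":[0.05,0.6,0],"delta_rot":[0,0,0]},{"translation":[0.05,0.6,0],"delta_rot":[0,0,0]}]'
python3 - <<'E'
from h import *
p,d=optics.grab_frame("scene");P=pts("scene",d);cv2.imwrite("pics/s6.png",cv2.resize(p[120:280,200:420,::-1],None,fx=3,fy=3))
print(readout.state()["ee_pos"],readout.state()["force"])
E
```

```text
time_s: 6.75
ee_pos: [532.9, 20.4, 1.5]
ee_rot: [87.0, 90.0, -7.2]
force: [-0.1, -0.8, 0.4]
gripper_width: 0.5
time_s: 7.17
ee_pos: [535.4, 50.4, 1.4]
ee_rot: [86.9, 90.0, -7.4]
force: [0.3, -0.5, -0.5]
gripper_width: 0.2
time_s: 7.58
ee_pos: [537.9, 80.4, 1.5]
ee_rot: [98.6, 90.0, 4.3]
force: [0.1, 0.4, -1.0]
gripper_width: 0.6
time_s: 8.0
ee_pos: [540.4, 110.3, 1.5]
ee_rot: [74.5, 90.0, -19.8]
force: [0.8, -1.5, 0.2]
gripper_width: 0.3
[540.66508288 111.34303839   1.53157338] [-0.15118902  0.44946794 -1.08709073]
```

View pics/s6.png

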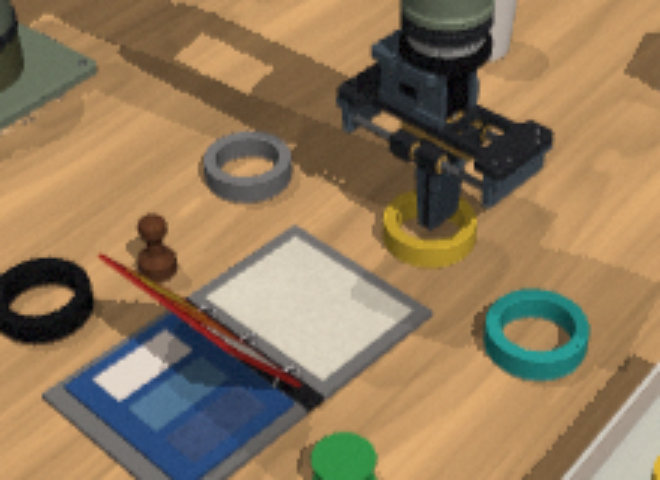

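The tape lies on the counter at (430,230), clear of the board's edge. I'll back off within the hole, lift, and check.

```bash
python3 -m creep '[{"translation":[0,-0.5,0],"delta_rot":[0,0,0]},{"translation":[0,-0.5,0],"delta_rot":[0,0,0]},{"translation":[0,-0.3,0],"delta_rot":[0,0,0]},{"translation":[0,0,1],"delta_rot":[0,0,0]},{"translation":[0,0,1],"delta_rot":[0,0,0]}]'
python3 -m creep '[{"translation":[0,0,2],"delta_rot":[0,0,0]},{"translation":[0,0,3],"delta_rot":[0,0,0]},{"translation":[0,0,3],"delta_rot":[0,0,0]},{"translation":[0,0,3],"delta_rot":[0,0,0]},{"translation":[0,0,3],"delta_rot":[0,0,0]}]'
python3 -m creep '[{"translation":[-0.4,-3.3,0],"delta_rot":[0,0,0]},{"translation":[-0.4,-3.3,0],"delta_rot":[0,0,0]},{"translation":[-0.4,-3.3,0],"delta_rot":[0,0,0]},{"translation":[-0.4,-3.3,0],"delta_rot":[0,0,0]},{"translation":[-0.4,-3.3,0],"delta_rot":[0,0,0]}]'
python3 -m creep '[{"translation":[-0.4,-3.3,0],"delta_rot":[0,0,0]},{"translation":[-0.4,-3.3,0],"delta_rot":[0,0,0]},{"translation":[-0.4,-3.3,0],"delta_rot":[0,0,0]},{"translation":[-0.4,-3.3,0],"delta_rot":[0,0,0]},{"translation":[-0.4,-3.3,0],"delta_rot":[0,0,0]}]'
cat > m.py <<'E'
from h import *
def chk(tag,crop=True):
  for n in("scene","top"):
    p,d=optics.grab_frame(n);P=pts(n,d);m=yellow(p)
    q=P[(m>0)&(P[:,:,0]>440)&(P[:,:,0]<620)&(P[:,:,1]>-100)&(P[:,:,1]<180)&(P[:,:,2]<45)]
    if len(q):print(n,"tape",len(q),((q.min(0)+q.max(0))/2).round(1),"ztop",np.percentile(q[:,2],[5,90]).round(1))
    x,y,w,h=(200,130,220,160) if n=="scene" else (270,120,190,140)
    cv2.imwrite(f"pics/{n}_{tag}.png",cv2.resize(p[y:y+h,x:x+w,::-1],None,fx=3.5,fy=3.5,interpolation=cv2.INTER_CUBIC))
  s=readout.state();print(s["time_s"],s["ee_pos"].round(1) if hasattr(s["ee_pos"],"round") else s["ee_pos"],np.round(s["force"],1))
E
python3 -c "from m import *;chk('7')"
```

```text
time_s: 8.47
ee_pos: [539.9, 96.1, 21.8]
ee_rot: [-79.8, 89.9, -174.2]
force: [0.0, 0.6, 0.4]
gripper_width: 0.3
time_s: 8.88
ee_pos: [540.4, 96.6, 164.4]
ee_rot: [105.8, 89.9, 11.5]
force: [0.4, 0.3, 0.5]
gripper_width: 0.6
time_s: 9.3
ee_pos: [520.2, -69.7, 163.1]
ee_rot: [88.5, 89.9, -5.8]
force: [0.6, 0.6, -0.2]
gripper_width: 0.2
time_s: 9.72
ee_pos: [500.0, -235.0, 163.0]
ee_rot: [75.3, 89.9, -19.0]
force: [0.4, 0.1, 0.6]
gripper_width: 0.2
scene tape 489 [542.9  98.9  13.6] ztop [ 4.8 25.3]
top tape 239 [543.4 101.   13. ] ztop [ 9.2 28.7]
9.8167 [ 500.  -237.7  162.8] [ 0.2 -0.3 -0.7]
```

View pics/scene_7.png

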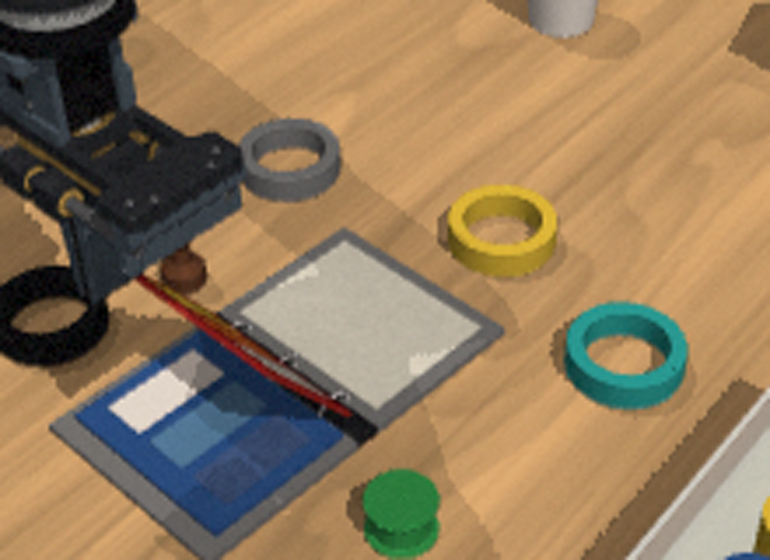

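View pics/top_7.png

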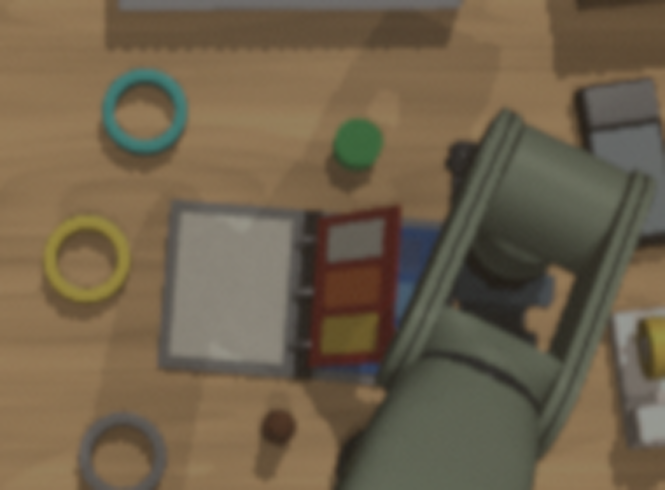

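The tape lies flat on the counter at about (543,100), with its nearest side around 35 mm from the book. The leaf is untouched. Next I'll lower to the right of the leaf's free edge.

```bash
python3 -m creep '[{"translation":[0,0,-2],"delta_rot":[0,0,0]},{"translation":[0,0,-2],"delta_rot":[0,0,0]},{"translation":[0,0,-2],"delta_rot":[0,0,0]},{"translation":[0,0,-2],"delta_rot":[0,0,0]},{"translation":[0,0,0],"delta_rot":[0,0,0]}]'
python3 -m creep '[{"translation":[0.05,0.6,0],"delta_rot":[0,0,0]},{"translation":[0.05,0.6,0],"delta_rot":[0,0,0]},{"translation":[0.05,0.6,0],"delta_rot":[0,0,0]},{"translation":[0.05,0.6,0],"delta_rot":[0,0,0]},{"translation":[0.05,0.6,0],"delta_rot":[0,0,0]}]'
python3 -m creep '[{"translation":[0.05,0.6,0],"delta_rot":[0,0,0]},{"translation":[0.05,0.6,0],"delta_rot":[0,0,0]},{"translation":[0.05,0.6,0],"delta_rot":[0,0,0]},{"translation":[0.05,0.6,0],"delta_rot":[0,0,0]},{"translation":[0.05,0.6,0],"delta_rot":[0,0,0]}]'
python3 -c "from m import *;chk('8')"
```

```text
time_s: 10.23
ee_pos: [498.0, -231.4, 78.9]
ee_rot: [-115.2, 89.6, 150.5]
force: [-0.9, 0.1, 0.2]
gripper_width: 0.5
time_s: 10.65
ee_pos: [503.5, -202.7, 82.6]
ee_rot: [66.8, 89.9, -27.5]
force: [-0.2, -2.8, 2.6]
gripper_width: 0.6
time_s: 11.07
ee_pos: [505.4, -172.6, 81.5]
ee_rot: [-174.1, 90.0, 91.6]
force: [-0.1, -0.5, 0.5]
gripper_width: 0.6
scene tape 495 [543.1  98.9  13.2] ztop [ 4.7 25.2]
top tape 219 [542.9  99.2  14.6] ztop [16.7 29.7]
11.1667 [ 505.2 -172.    81.3] [0.3 0.1 0.7]
```

View pics/scene_8.png

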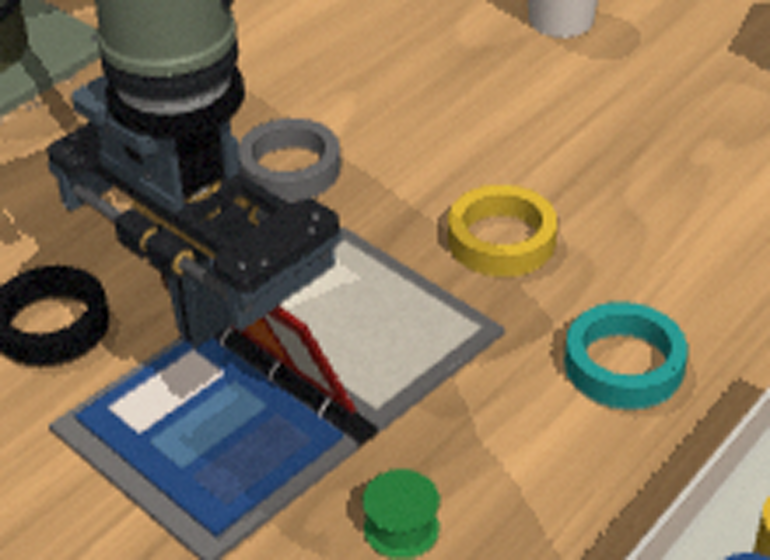

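```bash
python3 - <<'E'
from h import *
p,d=optics.grab_frame("wrist");cv2.imwrite("pics/w9.png",p[:,:,::-1])
p,d=optics.grab_frame("scene");P=pts("scene",d)
h=cv2.cvtColor(p,cv2.COLOR_RGB2HSV)
c=np.array([508.6,-115]);ax=np.array([.997,-.078]);ay=np.array([.078,.997])
bx=(P[:,:,:2]-c)@ax;by=(P[:,:,:2]-c)@ay
m=((h[:,:,0]<8)|(h[:,:,0]>172))&(h[:,:,1]>150)&(abs(bx)<85)&(abs(by)<140)&(P[:,:,2]<150)
z=P[:,:,2][m];b=by[m]
print(len(z),np.c_[bx[m],b,z][np.argsort(z)][::6].round(0).tolist())
g=(abs(bx)<120)&(by>-130)&(by<40)&(P[:,:,2]>60)&(P[:,:,2]<170)&(p.max(2)<90)
print("gripper low",np.c_[bx[g],by[g],P[:,:,2][g]][np.argsort(P[:,:,2][g])][:200:12].round(0).tolist())
E
```

```text
165 [[57.0, 7.0, 7.0], [64.0, -3.0, 24.0], [70.0, -2.0, 28.0], [22.0, -4.0, 29.0], [13.0, -5.0, 30.0], [-30.0, -5.0, 31.0], [55.0, -6.0, 33.0], [19.0, -7.0, 36.0], [63.0, -7.0, 38.0], [72.0, -6.0, 43.0], [-18.0, -10.0, 46.0], [71.0, -14.0, 55.0], [62.0, -14.0, 58.0], [70.0, -16.0, 66.0], [73.0, -18.0, 72.0], [68.0, -22.0, 78.0], [72.0, -22.0, 84.0], [24.0, -25.0, 89.0], [71.0, -24.0, 95.0], [62.0, -29.0, 101.0], [65.0, -32.0, 108.0], [55.0, -34.0, 116.0], [72.0, -35.0, 118.0], [53.0, -37.0, 122.0], [71.0, -36.0, 124.0], [56.0, -40.0, 129.0], [55.0, -38.0, 130.0], [52.0, -38.0, 131.0]]
gripper low [[30.0, -15.0, 60.0], [-3.0, -18.0, 69.0], [12.0, -22.0, 78.0], [69.0, -25.0, 87.0], [7.0, -75.0, 95.0], [63.0, -28.0, 98.0], [11.0, -54.0, 101.0], [12.0, -48.0, 103.0], [60.0, -31.0, 105.0], [-7.0, -75.0, 107.0], [12.0, -74.0, 109.0], [50.0, -33.0, 111.0], [13.0, -52.0, 113.0], [-5.0, -76.0, 115.0], [-2.0, -75.0, 116.0], [-3.0, -74.0, 119.0], [42.0, -36.0, 121.0]]
```

View pics/w9.png

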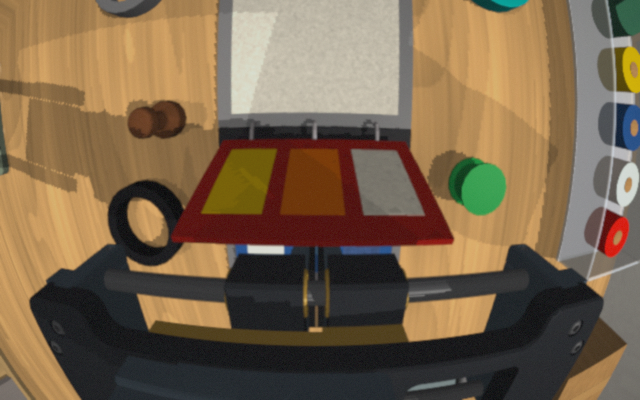

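View pics/top_8.png

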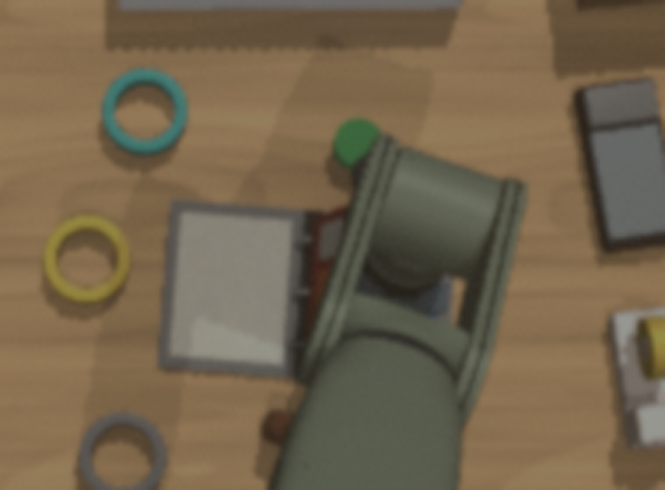

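The leaf is at about 1.25 rad (edge at by≈-40, z≈131), pushed as planned by the finger, and the tip is at z≈95. I'll carry on over the top.

```bash
python3 -m creep '[{"translation":[0.05,0.6,0],"delta_rot":[0,0,0]},{"translation":[0.05,0.6,0],"delta_rot":[0,0,0]},{"translation":[0.05,0.6,0],"delta_rot":[0,0,0]},{"translation":[0.05,0.6,0],"delta_rot":[0,0,0]},{"translation":[0.05,0.6,0],"delta_rot":[0,0,0]}]'
python3 -m creep '[{"translation":[0.05,0.6,0],"delta_rot":[0,0,0]},{"translation":[0.05,0.6,0],"delta_rot":[0,0,0]},{"translation":[0.05,0.6,0],"delta_rot":[0,0,0]},{"translation":[0.05,0.6,0],"delta_rot":[0,0,0]},{"translation":[0.05,0.6,0],"delta_rot":[0,0,0]}]'
python3 -m creep '[{"translation":[0.05,0.6,0],"delta_rot":[0,0,0]},{"translation":[0.05,0.6,0],"delta_rot":[0,0,0]},{"translation":[0.05,0.6,0],"delta_rot":[0,0,0]},{"translation":[0.05,0.6,0],"delta_rot":[0,0,0]},{"translation":[0.05,0.6,0],"delta_rot":[0,0,0]}]'
python3 -c "from m import *;chk('10')"
```

```text
time_s: 11.68
ee_pos: [507.9, -142.5, 81.5]
ee_rot: [130.8, 90.0, 36.5]
force: [-0.7, -0.7, 1.3]
gripper_width: 0.6
time_s: 12.1
ee_pos: [510.2, -112.6, 81.3]
ee_rot: [-83.7, 90.0, -178.0]
force: [-0.4, -1.4, -0.3]
gripper_width: 0.4
time_s: 12.52
ee_pos: [512.9, -82.6, 81.5]
ee_rot: [123.7, 90.0, 29.4]
force: [-0.1, -0.8, 0.3]
gripper_width: 0.8
scene tape 519 [517.1  24.   22.7] ztop [ 4.7 25.9]
top tape 210 [542.7  99.   17.8] ztop [17. 29.]
12.6167 [513.  -82.2  81.5] [0.7 0.3 0.1]
```

View pics/scene_10.png

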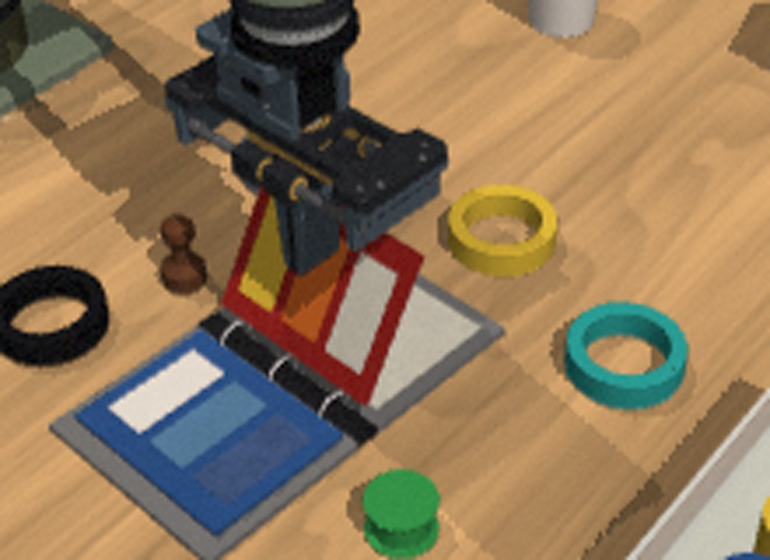

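The leaf is past upright, pushed by the fingertips at (310,260). Now I'll arc outward and down.

```bash
python3 -m creep '[{"translation":[0.05,0.5,0],"delta_rot":[0,0,0]},{"translation":[0.05,0.5,0],"delta_rot":[0,0,0]},{"translation":[0.05,0.6,0],"delta_rot":[0,0,0]},{"translation":[0.05,0.8,-0.8],"delta_rot":[0,0,0]},{"translation":[0.05,0.8,-0.8],"delta_rot":[0,0,0]}]'
python3 -m creep '[{"translation":[0.05,0.6,-0.85],"delta_rot":[0,0,0]},{"translation":[0.05,0.6,-0.85],"delta_rot":[0,0,0]},{"translation":[0.03,0.4,-1],"delta_rot":[0,0,0]},{"translation":[0.03,0.4,-1],"delta_rot":[0,0,0]},{"translation":[0,0.2,-0.7],"delta_rot":[0,0,0]}]'
python3 -c "from m import *;chk('11')"
```

```text
time_s: 13.03
ee_pos: [516.0, -50.5, 65.3]
ee_rot: [97.1, 89.9, 2.8]
force: [-0.2, -0.8, -1.3]
gripper_width: 0.5
time_s: 13.45
ee_pos: [516.4, -28.6, 19.8]
ee_rot: [-92.8, 89.9, 172.9]
force: [0.4, 0.2, 0.8]
gripper_width: 0.2
scene tape 588 [517.   30.1  16.6] ztop [ 6.7 28. ]
top tape 204 [541.2 101.1  15.1] ztop [17.8 29.4]
13.55 [515.7 -28.8  19.7] [0.4 0.4 0.2]
```

View pics/scene_11.png

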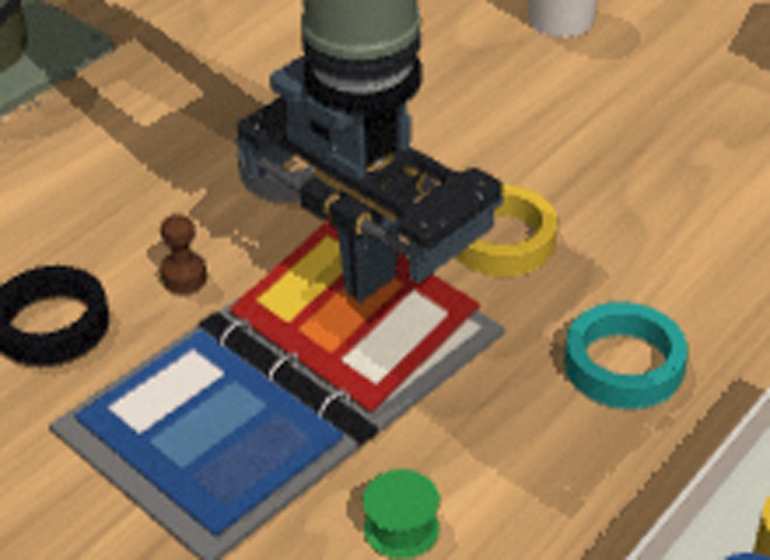

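```bash
python3 -m creep '[{"translation":[0,0.1,-0.5],"delta_rot":[0,0,0]},{"translation":[0,0,-0.5],"delta_rot":[0,0,0]},{"translation":[0,0,-0.4],"delta_rot":[0,0,0]},{"translation":[0,0,-0.3],"delta_rot":[0,0,0]}]'
python3 -m creep '[{"translation":[0,0,-0.15],"delta_rot":[0,0,0]},{"translation":[0,0,-0.15],"delta_rot":[0,0,0]},{"translation":[0,0,0],"delta_rot":[0,0,0]}]'
python3 -m creep '[{"translation":[0,0,-0.1],"delta_rot":[0,0,0]},{"translation":[0,0,-0.1],"delta_rot":[0,0,0]},{"translation":[0,0,0],"delta_rot":[0,0,0]}]'
```

```text
time_s: 13.88
ee_pos: [517.0, -28.4, 4.2]
ee_rot: [98.6, 90.0, 4.3]
force: [-0.3, -0.1, 1.0]
gripper_width: 0.6
time_s: 14.13
ee_pos: [516.8, -28.4, 1.3]
ee_rot: [-81.7, 90.0, -176.0]
force: [-0.2, -0.1, -0.2]
gripper_width: 0.2
time_s: 14.38
ee_pos: [517.0, -28.3, -0.6]
ee_rot: [81.9, 90.0, -12.4]
force: [0.4, -0.3, 0.7]
gripper_width: 0.4
```

```bash
python3 -m creep '[{"translation":[0,0,-0.1],"delta_rot":[0,0,0]},{"translation":[0,0,-0.1],"delta_rot":[0,0,0]},{"translation":[0,0,0],"delta_rot":[0,0,0]}]'
python3 -m creep '[{"translation":[0,0,-0.1],"delta_rot":[0,0,0]},{"translation":[0,0,0],"delta_rot":[0,0,0]}]'
```

```text
time_s: 14.63
ee_pos: [517.1, -28.3, -1.8]
ee_rot: [83.2, 90.0, -11.1]
force: [-1.5, 0.2, 7.3]
gripper_width: 0.2
time_s: 14.8
ee_pos: [517.2, -28.3, -1.9]
ee_rot: [84.1, 90.0, -10.2]
force: [-4.8, 0.2, 13.4]
gripper_width: 0.6
```

Firm contact at 13 N with the tip at about 12 mm. I'll lift straight up and check.

```bash
python3 -m creep '[{"translation":[0,0,0.2],"delta_rot":[0,0,0]},{"translation":[0,0,0.3],"delta_rot":[0,0,0]},{"translation":[0,0,1],"delta_rot":[0,0,0]},{"translation":[0,0,3],"delta_rot":[0,0,0]},{"translation":[0,0,3],"delta_rot":[0,0,0]}]'
python3 -m creep '[{"translation":[0,0,3],"delta_rot":[0,0,0]},{"translation":[0,0,3],"delta_rot":[0,0,0]},{"translation":[-1,3,3],"delta_rot":[0,0,0]},{"translation":[-1,3.5,0],"delta_rot":[0,0,0]},{"translation":[-1,3.5,0],"delta_rot":[0,0,0]}]'
python3 -m creep '[{"translation":[-1,3.5,0],"delta_rot":[0,0,0]},{"translation":[-1,3.5,0],"delta_rot":[0,0,0]},{"translation":[-1,3.5,0],"delta_rot":[0,0,0]},{"translation":[-1,3.5,0],"delta_rot":[0,0,0]},{"translation":[0,0,0],"delta_rot":[0,0,0]}]'
python3 - <<'E'
from m import *;chk('12')
c=np.array([508.6,-115]);ax=np.array([.997,-.078]);ay=np.array([.078,.997])
for n in("scene","top"):
    p,d=optics.grab_frame(n);P=pts(n,d);h=cv2.cvtColor(p,cv2.COLOR_RGB2HSV)
    bx=(P[:,:,:2]-c)@ax;by=(P[:,:,:2]-c)@ay;z=P[:,:,2]
    m=((h[:,:,0]<8)|(h[:,:,0]>172))&(h[:,:,1]>150)&(abs(bx)<90)&(abs(by)<150)&(z<150)
    A=np.c_[by[m],np.ones(m.sum())];print(n,m.sum(),"by",np.percentile(by[m],[1,99]).round(),"bx",np.percentile(bx[m],[1,99]).round(),"slope,z0",np.linalg.lstsq(A,z[m],rcond=None)[0].round(3),"z far",np.median(z[m&(by>110)]))
    b=(abs(bx)<60)&(by<-30)&(by>-115);print("blue z",np.median(z[b]), "counter z",np.median(z[(bx>-60)&(bx<60)&(by<-150)&(by>-190)]),"board rim",np.median(z[(abs(bx)<60)&(by<-131)&(by>-137)]),"left rim",np.median(z[(abs(bx)<60)&(by>130)&(by<137)]))
E
```

```text
time_s: 15.22
ee_pos: [515.8, -28.1, 71.7]
ee_rot: [-90.0, 89.8, 175.7]
force: [-0.1, -0.8, 0.6]
gripper_width: 0.3
time_s: 15.63
ee_pos: [488.4, 71.2, 162.9]
ee_rot: [102.5, 89.7, 8.0]
force: [0.7, -0.1, -2.1]
gripper_width: 0.5
time_s: 16.05
ee_pos: [445.8, 215.5, 160.7]
ee_rot: [-177.1, 89.8, 88.9]
force: [0.1, 0.6, 0.4]
gripper_width: 0.3
scene tape 710 [516.9  30.3  13.5] ztop [ 6.4 24.8]
top tape 387 [518.3  29.7  15.9] ztop [ 7.2 27.6]
16.15 [447.  211.3 160.5] [ 1.  -0.1  0.9]
scene 877 by [ 15. 126.] bx [-72.  72.] slope,z0 [1.0000e-03 1.0553e+01] z far 10.635574098672862
blue z 11.49320824346438 counter z 0.34420426904739543 board rim 6.3014287306484675 left rim 6.423499911339377
top 433 by [ 17. 122.] bx [-69.  69.] slope,z0 [2.0000e-03 1.1003e+01] z far 11.21788035706868
blue z 12.073381317312396 counter z 0.82876222943014 board rim 6.742118972849312 left rim 6.745365928336241
```

View pics/scene_12.png

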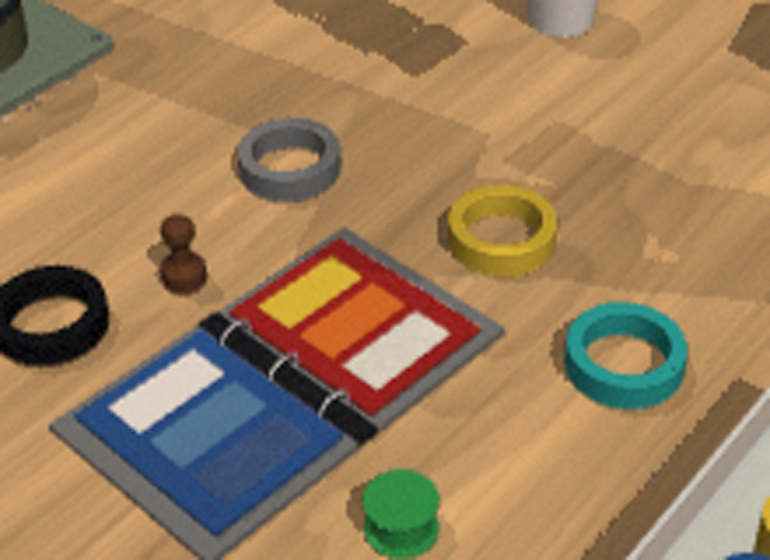

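View pics/top_12.png

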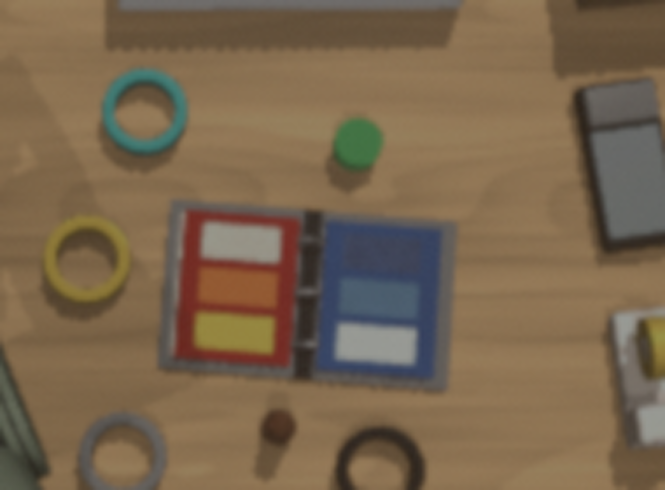

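The red leaf lies flat on the left-hand board with a slope of about 0.002. The blue leaf lies flat and the book's corners are where they were, at scene crop (51,428) and (503,330). The tape is flat on the counter and the neighbouring objects have not moved.

```bash
python3 -c "
from workcell import env
print(env.job_done())"
```

```text
the job is handed in; nothing more can be done
None
```

I did both steps in the order asked, picking nothing up, and handed the job in at about 16.3 s. I dragged the yellow tape off the left-hand board with closed fingertips inside its hole. Then I pushed the red leaf over the spine and pressed it down with about 13 N.

**Last checks:**
- **Red leaf:** flat on the left-hand board, slope about 0.002 rad or less in both cameras, upper face at about 11 mm.
- **Blue leaf:** flat, read at 11.5–12 mm.
- **Tape:** flat on the counter at about (543, 100), with its nearest side roughly 35 mm from the book.
- **Everything else:** the book and the neighbouring objects look unmoved in the before and after pictures, and the arm is clear of everything.

**What failed or disagreed:**
- **First drag:** it passed over the tape without touching it. The closed fingertips were about 14 mm above the reported TCP rather than 14 mm ahead of it, so I measured the offset, went back and repeated the drag.
- **Tape reading:** the final automatic reading, about (517, 30), was wrong because it also picked up the yellow patch on the red leaf. The tape position above is from earlier views, and the last pictures show it in the same place.

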